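# Turn the condiment carousel to the front

### The job

Push the posts or the rim of the little turntable round with your fingers until the glass jar with the cork lid stands at the front, in line with the red dot on the fixed tongue, then let go and leave it still. Do not spin it hard, and do not touch, shift or lift the things riding on it; leave the coral mug on the worktop where it is.

Things in the scene. Friction and masses are not known exactly. Their poses are not given: they have to be found in the camera images.
- foot: fixed black round foot; origin on the worktop on the vertical turning axis. Its -x axis points to the FRONT of the carousel, along a steel tongue 26 mm wide and 7 mm high that ends 158 mm from the axis (27 mm beyond the deck's edge). The tongue points roughly to the front edge of the worktop, differently each time.
- front_dot (a point): centre of the red dot (16 mm wide) on the tongue, 138.5 mm from the axis, 8 mm above the worktop; fixed
- deck (a joint): angle of the revolving deck, rad, 0 at the start, growing anticlockwise from above; turns both ways without stops against light friction (0.14 N m, about 1.2 N at a post) and stays where it is left. The deck is a pale wooden disc 262 mm in diameter, concentric with the foot, underside 10 mm and top 21 mm above the worktop; it carries four upright rim posts and four loose things.
- post_0 (a point): centre of the top of post 0, an upright dark wooden post on the deck, 14 mm thick, top 103 mm above the worktop, 120 mm from the axis; push it sideways to turn the deck. Posts 0 to 3 follow anticlockwise, a quarter turn apart
- post_1 (a point): centre of the top of post 1, an upright dark wooden post on the deck, 14 mm thick, top 103 mm above the worktop, 120 mm from the axis; push it sideways to turn the deck. Posts 0 to 3 follow anticlockwise, a quarter turn apart
- post_2 (a point): centre of the top of post 2, an upright dark wooden post on the deck, 14 mm thick, top 103 mm above the worktop, 120 mm from the axis; push it sideways to turn the deck. Posts 0 to 3 follow anticlockwise, a quarter turn apart
- post_3 (a point): centre of the top of post 3, an upright dark wooden post on the deck, 14 mm thick, top 103 mm above the worktop, 120 mm from the axis; push it sideways to turn the deck. Posts 0 to 3 follow anticlockwise, a quarter turn apart
- cork_jar: the jar to bring to the front: clear glass, pale contents, wide cork lid, 75 mm in diameter and 110 mm tall; origin at the centre of its underside. Stands loose on the deck about 70 mm from the axis, midway between two posts (which gap differs each time); its top is 131 mm above the worktop.
- spice_jar: small spice jar with white cap, 47 mm wide, 98 mm tall, loose on the deck in another gap, about 70 mm from the axis; origin at the centre of its underside
- shaker: glass shaker with a grey domed top, 44 mm wide, 90 mm tall, loose on the deck in another gap, about 70 mm from the axis; origin at the centre of its underside
- glass: upturned pale green tumbler, 69 mm wide, 104 mm tall, loose on the deck in another gap, about 70 mm from the axis; origin at the centre of its underside
- coral_mug: upturned coral mug, 70 mm wide (105 mm with its handle), 88 mm tall, loose on the worktop to the right; origin at the centre of its underside's outline
There are look-alikes about, which are no part of the job. Leave any yellow look-alike of the cork_jar alone.

How it is judged:
By the outcome, as a careful person would: the job done as asked, in the order asked, and still so for the second after the job is handed in, with the robot touching nothing.
It also fails if it takes over 58 s, if anything falls off the work surface, if the arm or the gripper's body presses on something with over 40 N, if the wrist force passes 120 N, or if a joint passes its speed limit or range.

### The arm

A 6-joint arm with a two-finger parallel gripper is mounted at the origin on a cart in front of the work surface, level with it; the furniture and walls round the work are solid. World frame = base frame: x ahead of the robot, y to its left, z up, the work surface at z = 0. Lengths are in m, angles in rad, forces in N, time in s.
With the tool pointing down it reaches from about 0.225 to 0.875 m from the base axis. Payload 3.4 kg.
Tool frame: the origin (TCP) lies at the very end of the fingers, on their centre line; the grasp point (between the pads) lies 19 mm behind it (manip.pinch_z is the distance from the TCP to the grasp point, in m); z points along the fingers, y is the line along which they close (so a half turn about z gives the same grasp; the last joint's range is limited). The gripper opens to 85 mm and grips with 20 to 120 N. Pads are 22 mm wide; open, the fingers measure 114 mm over their backs; the gripper's body (76 mm by 85 mm) begins 54 mm behind the grasp point. The pads swing forward as they close: fully open they stand 13 mm farther back than shut.
Start: joints at [1.11, 0.276, 1.505, -0, 1.361, -0.121], TCP at [0.192, 0.542, 0.231] pointing down, gripper open.
Joint ranges: [-2.89, 2.89], [-0.75, 2.08], [0.22, 2.7], [-1.18, 4.32], [0.11, 2.71], [-2.7, 2.7]. Speed limits (rad/s): [2.57, 2.57, 3.14, 3.14, 3.14, 3.14].

### API

Orientations are given as a unit quaternion [w, x, y, z].
In Python, from rig import manip gives the robot as it stands. The module is installed in compiled form; this text tells all that it offers.
- The arm moves only by the shell command python3 -m jog 'ROWS' [FORCE]. ROWS is JSON, a list of rows, each an object of numbers: "dx", "dy", "dz": the shift along the tool's x, y, z each as a share of 25 cm, from -1 to 1; "ax", "ay", "az": the turn, a rotation vector about the tool's x, y, z each as a share of 90 degrees, from -1 to 1; "grip": the opening, from -1 (shut) to 1 (fully open), so that 0 is half open. A call has 1 to 5 rows; each row is the pose to reach, as a shift and turn from the pose commanded when the call began, along the tool's axes at that moment; what a row does not reach only later rows make up. A row lasts 1/12 s, in which the tool goes at most 41.7 mm and 7.16 degrees, less where a joint would pass 70% of its speed; a pose out of reach is approached as far as the arm can. A call with a number of a shift or a turn outside -1 to 1 is refused whole. A call with a gripper value outside its range is refused whole. The fingers move at their own pace and stop on an object; FORCE is the grip in N (left out, the last holds). Time passes only in rows, so rows that repeat a pose let the fingers close. It gives the time, the measured TCP pose, the force, the opening and the grip force at its end, in the units of the state.
- manip.get_state(): the state, without advancing time (a new reading comes with each control period).
- manip.get_image(name): name is "scene" or "side" or "wrist"; returns a dict with "img" (400x640x3 uint8, red, green, blue), "mtx" (3x3 intrinsics, pixels), "world_to_cam" (4x4, takes a point from world to camera coordinates); the wrist camera has in their place "T_tool_cam" (4x4, takes a point from camera to tool coordinates, whose origin is the TCP and whose axes are the flange's). Camera axes: x right, y down, z forward; pixel columns grow to the right and rows downward; lengths in m; the calibration is good to about 2 mm. A picture is of the moment at which its call begins: read the wrist's pose just before it. There is no depth.
- manip.sign_off(): hands the job in; it is judged then, once.
The state is a dict: "clock": time; "qpos": joint angles; "qd": joint speeds; "effort": joint torques, N m; "position": TCP position; "ee_rot": TCP orientation; "contact_force": force on the tool from outside, world axes, zero at the start; "moment": the same for the moment, N m; "width": finger opening in m; "gripper_force": force on a finger pad.
Only numpy, scipy, OpenCV 4.12 (cv2) and the standard library are available. Lean on these libraries where they do the work, as an engineer would, in place of code of your own. Each camera call takes 0.05 s, during which the arm holds its last target. There are 200 camera calls.

## Working session

There is one attempt and no reset: what is moved stays moved. The work goes in short steps, Python scripts to look and compute and a shell command to move; the robot and the scene stay as the last step left them, time stands still between calls to the robot, and variables do not carry over. Pictures are saved under pics/ and viewed, at most 10 in all, crops included, and the job is handed in when it is done.

```bash
mkdir -p pics
python3 - <<'E'
from rig import manip
import cv2,numpy as np
s=manip.get_state();print(s)
for n in("scene","side"):
    d=manip.get_image(n);cv2.imwrite(f"pics/{n}0.png",d["img"][:,:,::-1]);np.savez(f"pics/{n}0.npz",**d);print(n,d["mtx"],d["world_to_cam"])
E
```

```text
{'clock': 0.0, 'qpos': array([ 1.11003910e+00,  2.76583524e-01,  1.50612896e+00,  2.09274121e-05,
        1.36074161e+00, -1.21006347e-01]), 'qd': array([-0.00012276, -0.00034646, -0.00038135,  0.00170814, -0.00013689,
       -0.00118616]), 'effort': array([-1.33831240e-03, -4.16797221e+01, -2.45798028e+01, -1.42326039e-04,
        1.14971772e-02, -7.57982860e-06]), 'position': array([0.19137878, 0.54164229, 0.23044795]), 'ee_rot': array([-2.76729254e-04,  1.69061669e-01,  9.85605035e-01, -8.88686033e-04]), 'contact_force': array([-0.09573358,  0.37290438,  0.15996925]), 'moment': array([-0.00692717,  0.03360118, -0.02133091]), 'gripper_force': 0.0, 'width': 0.08547575087073359}
scene [[479.45828065   0.         322.48675805]
 [  0.         479.45828065 194.47762041]
 [  0.           0.           1.        ]] [[ 0.81427526 -0.58046429 -0.00412405 -0.26414677]
 [-0.41705925 -0.58007954 -0.6996923   0.46138397]
 [ 0.40375412  0.57146211 -0.71443241  1.115155  ]
 [ 0.          0.          0.          1.        ]]
side [[438.88512602   0.         321.86127646]
 [  0.         438.88512602 196.17031221]
 [  0.           0.           1.        ]] [[ 0.83941849 -0.54336661  0.01137223 -0.26471539]
 [-0.42612759 -0.67100135 -0.60677217  0.48131194]
 [ 0.33733051  0.50448976 -0.79479444  1.21277764]
 [ 0.          0.          0.          1.        ]]
```

View pics/scene0.png

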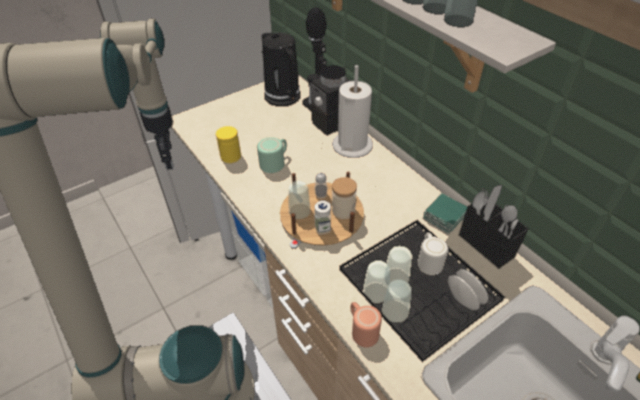

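View pics/side0.png

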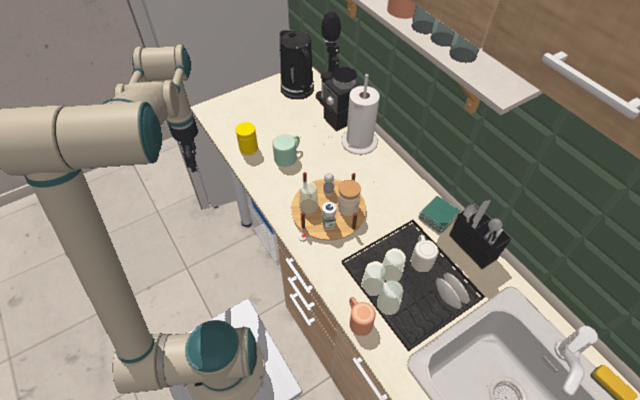

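The turntable is at about (322,213) in the scene view, with the cork jar at (344,190) on its right/back and the red dot at (294,244). Next I'll measure these.

```bash
cat > h.py <<'E'
import numpy as np,cv2
def ray(d,u,v,z):
    W=d["world_to_cam"];R=W[:3,:3];c=-R.T@W[:3,3]
    r=R.T@np.linalg.inv(d["mtx"])@[u,v,1];return (c+r*(z-c[2])/r[2])[:2]
def proj(d,p):
    W=d["world_to_cam"];q=d["mtx"]@(W[:3,:3]@np.asarray(p)+W[:3,3]);return q[:2]/q[2]
E
python3 - <<'E'
from h import *
ims=[]
for n,b in(("scene",(270,160,380,260)),("side",(280,160,380,255))):
    d=np.load(f"pics/{n}0.npz");im=d["img"][:,:,::-1].copy()
    hsv=cv2.cvtColor(im,cv2.COLOR_BGR2HSV);h,s,v=[hsv[...,i].astype(int) for i in range(3)]
    m=np.zeros(h.shape,bool);m[b[1]:b[3],b[0]:b[2]]=1
    red=m&((h<6)|(h>172))&(s>130)&(v>120)
    y,x=np.nonzero(red);
    print(n,"red",len(x),x.mean(),y.mean(),ray(d,x.mean(),y.mean(),.008))
    wood=m&(h>8)&(h<18)&(s>100)&(v>130)
    y,x=np.nonzero(wood);P=np.array([ray(d,a,c,.021) for a,c in zip(x,y)])
    hull=cv2.convexHull(np.float32(P));(c,r)=cv2.minEnclosingCircle(hull);print("wood",len(x),c,r)
    x0,y0,x1,y1=b;ims.append(cv2.resize(im[y0:y1,x0:x1],(0,0),fx=4.0,fy=4.0,interpolation=cv2.INTER_CUBIC))
H=max(i.shape[0] for i in ims)
ims=[cv2.copyMakeBorder(i,0,H-i.shape[0],0,0,cv2.BORDER_CONSTANT) for i in ims]
cv2.imwrite("pics/crop0.png",cv2.resize(np.hstack(ims),(798,int(798*H/840))))
E
```

```text
scene red 10 294.8 242.0 [0.4042425  0.25293956]
wood 1617 (0.5546093583106995, 0.3052425980567932) 0.15238836407661438
side red 9 303.3333333333333 235.11111111111111 [0.40726729 0.25661961]
wood 1610 (0.553570032119751, 0.3237626254558563) 0.1594536304473877
```

View pics/crop0.png

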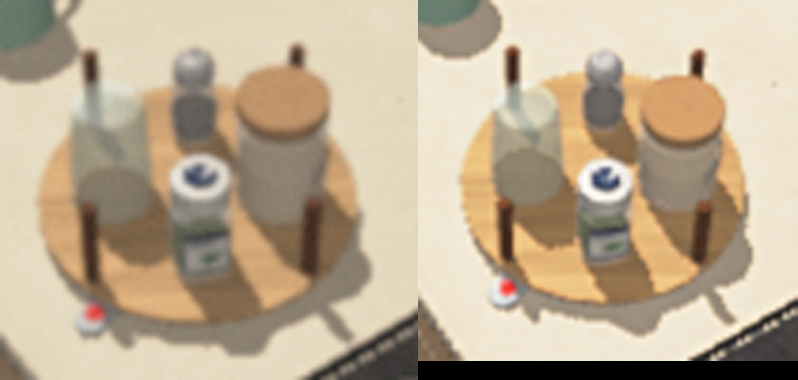

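The crop shows the four dark posts and the cork lid in the right-hand gap. The red dot is at the lower left, beside the front-left post. I'll turn these pixels into positions.

Run:
```python
from h import *
k=798/840*4
res={}
for n,ox,o,pts,lid in(("scene",0,(270,160),[(88,204),(312,201),(297,47),(90,53)],(283,93)),("side",418,(280,160),[(506,203),(703,204),(698,53),(512,48)],(683,103))):
    d=np.load(f"pics/{n}0.npz")
    f=lambda p,z:ray(d,(p[0]-ox)/k+o[0],(p[1])/k+o[1],z)
    P=np.array([f(p,.103) for p in pts]);c=P.mean(0);res[n]=P
    print(n,P.round(3).tolist(),"c",c,"r",np.linalg.norm(P-c,axis=1),"ang",np.degrees(np.arctan2(*(P-c).T[::-1])))
    L=f(lid,.131);print("lid",L,np.linalg.norm(L-c),np.degrees(np.arctan2(*(L-c)[::-1])))
    q=(295.0,242.2) if n=="scene" else (303.3,235.5)
    D=ray(d,*q,.008);print("dot",D,np.linalg.norm(D-c),np.degrees(np.arctan2(*(D-c)[::-1])))
```

```text
scene [[0.419, 0.276], [0.557, 0.18], [0.652, 0.321], [0.51, 0.414]] c [0.53441811 0.29758356] r [0.11782515 0.11979993 0.1194667  0.11862741] ang [-169.27943751  -79.09773088   11.29083022  101.69410589]
lid [0.59174064 0.26266282] 0.06712175557738997 -31.34966689110603
dot [0.40430981 0.25196313] 0.13787455606059743 -160.67758230994167
side [[0.42, 0.275], [0.56, 0.184], [0.654, 0.323], [0.514, 0.419]] c [0.53722473 0.30017739] r [0.11983959 0.11817656 0.11897586 0.12057789] ang [-167.7210087   -78.71933      11.13119383  100.87869333]
lid [0.59470742 0.26559368] 0.06708422780863371 -31.03267016147579
dot [0.4063709  0.25536807] 0.13831340982318557 -161.09684865179244
```

```bash
cat > plan.py <<'E'
# usage: plan.py alpha_deg radius z  -> row values (single-goal) for tool over the carousel, tool x radial outward
import sys,numpy as np
from scipy.spatial.transform import Rotation as R
from rig import manip
C=np.array([.536,.299])
def show(targets):
    s=manip.get_state();q=s["ee_rot"];T=R.from_quat([q[1],q[2],q[3],q[0]])
    x=T.as_matrix()[:,0];h=np.degrees(np.arctan2(x[1],x[0]))
    d=s["position"][:2]-C
    print("t %.2f"%s["clock"],"pos",s["position"].round(4),"xdir %.1f"%h,"polar %.1f %.4f"%(np.degrees(np.arctan2(d[1],d[0])),np.hypot(*d)),"F",s["contact_force"].round(1),"w %.3f"%s["width"],"j6 %.2f"%s["qpos"][5],"z",T.as_matrix()[:,2].round(3))
    for a,r,z in targets:
        p=np.r_[C+r*np.array([np.cos(np.radians(a)),np.sin(np.radians(a))]),z]
        u=T.inv().apply(p-s["position"])/.25
        dh=(a+180-h+180)%360-180   # xdir = a+180 
        print(a,"d",u.round(3),"az %.3f"%(-dh/90))
if __name__=="__main__":
    v=list(map(float,sys.argv[1:]));show([v[i:i+3] for i in range(0,len(v),3)])
E
python3 plan.py 11.2 .12 .21
python3 - <<'E'
from h import *
d=np.load("pics/scene0.npz")
for n,p in dict(towel=(352,148),towelL=(333,147),towelR=(372,147),mug=(367,342),rackcup=(377,295),rackcorner=(342,268),whitemug=(432,272),grmug=(270,170)).items():
    print(n,ray(d,*p,0).round(3))
# towel top height: spindle top at pixel (355,68)
b=ray(d,352,145,0)
for z in(.25,.3,.35):print(z,proj(d,[*b,z]).round(0))
E
```

```text
t 0.10 pos [0.1914 0.5417 0.2305] xdir 160.5 polar 144.8 0.4215 F [0.5 0.6 0.3] w 0.085 j6 -0.12 z [-0.001 -0.002 -1.   ]
11.2 d [-2.036 -0.211  0.082] az -0.341
towel [0.812 0.501]
towelL [0.76  0.545]
towelR [0.874 0.463]
mug [ 0.379 -0.115]
rackcup [ 0.488 -0.025]
rackcorner [0.465 0.101]
whitemug [ 0.662 -0.057]
grmug [0.511 0.573]
0.25 [355.  86.]
0.3 [356.  72.]
0.35 [356.  58.]
```

```bash
python3 -m jog '[{"dx":-0.15,"grip":-0.15},{"dx":-0.3,"grip":-0.15},{"dx":-0.45,"grip":-0.15},{"dx":-0.6,"dy":-0.05,"grip":-0.15},{"dx":-0.7,"dy":-0.07,"grip":-0.15}]' 20
python3 -m jog '[{"dx":-0.15},{"dx":-0.3},{"dx":-0.45},{"dx":-0.6,"dy":-0.05},{"dx":-0.7,"dy":-0.07}]'; python3 plan.py 11.2 .12 .20
```

```text
t 0.10 pos [0.1914 0.5417 0.2305] xdir 160.5 polar 144.8 0.4215 F [0.5 0.6 0.3] w 0.085 j6 -0.12 z [-0.001 -0.002 -1.   ]
11.2 d [-2.036 -0.211  0.122] az -0.341schema error: expected keys dx, dy, dz, ax, ay, az, grip
schema error: expected keys dx, dy, dz, ax, ay, az, grip
```

All keys are needed in each row.

```bash
python3 -m jog '[{"dx":-0.15,"dy":0,"dz":0,"ax":0,"ay":0,"az":0,"grip":-0.15},{"dx":-0.3,"dy":0,"dz":0,"ax":0,"ay":0,"az":0,"grip":-0.15},{"dx":-0.45,"dy":-0.03,"dz":0,"ax":0,"ay":0,"az":0,"grip":-0.15},{"dx":-0.6,"dy":-0.05,"dz":0,"ax":0,"ay":0,"az":0,"grip":-0.15},{"dx":-0.7,"dy":-0.07,"dz":0,"ax":0,"ay":0,"az":0,"grip":-0.15}]' 20
python3 -m jog '[{"dx":-0.15,"dy":0,"dz":0,"ax":0,"ay":0,"az":0,"grip":-0.15},{"dx":-0.3,"dy":0,"dz":0,"ax":0,"ay":0,"az":0,"grip":-0.15},{"dx":-0.45,"dy":-0.03,"dz":0,"ax":0,"ay":0,"az":0,"grip":-0.15},{"dx":-0.6,"dy":-0.05,"dz":0,"ax":0,"ay":0,"az":0,"grip":-0.15},{"dx":-0.7,"dy":-0.07,"dz":0,"ax":0,"ay":0,"az":0,"grip":-0.15}]'; python3 plan.py 11.2 .12 .20
```

```text
clock: 0.52
position: [0.3535, 0.4657, 0.2307]
ee_rot: [0.001, 0.17, 0.985, -0.001]
contact_force: [-0.1, 0.6, -0.8]
width: 0.0363
gripper_force: 0.0
clock: 0.93
position: [0.513, 0.3905, 0.2305]
ee_rot: [0.0, 0.17, 0.985, -0.001]
contact_force: [0.2, 0.9, -0.3]
width: 0.0361
gripper_force: 0.0
t 0.93 pos [0.513  0.3905 0.2305] xdir 160.4 polar 104.1 0.0943 F [ 0.2  0.9 -0.3] w 0.036 j6 -0.69 z [ 0.001 -0.001 -1.   ]
11.2 d [-0.621 -0.068  0.123] az -0.342
```

```bash
python3 -m jog '[{"dx":-0.15,"dy":-0.02,"dz":0,"ax":0,"ay":0,"az":-0.07,"grip":-0.15},{"dx":-0.3,"dy":-0.04,"dz":0.03,"ax":0,"ay":0,"az":-0.14,"grip":-0.15},{"dx":-0.45,"dy":-0.06,"dz":0.06,"ax":0,"ay":0,"az":-0.21,"grip":-0.15},{"dx":-0.58,"dy":-0.068,"dz":0.1,"ax":0,"ay":0,"az":-0.28,"grip":-0.15},{"dx":-0.621,"dy":-0.068,"dz":0.123,"ax":0,"ay":0,"az":-0.342,"grip":-0.15}]'
python3 - <<'E'
from h import *
from rig import manip
from plan import show
show([(11.2,.12,.075)])
d=manip.get_image("wrist");np.savez("pics/wrist1.npz",**d)
e=manip.get_image("scene");np.savez("pics/scene1.npz",**e)
cv2.imwrite("pics/w1.png",np.hstack([cv2.resize(d["img"],(480,300)),cv2.resize(e["img"][110:290,240:420],(300,300))])[:,:,::-1])
print(d["T_tool_cam"].round(3),d["mtx"].round(1))
T=d["T_tool_cam"]
W=np.linalg.inv(T)
for p in((0,0,0),(0,0,.097)):
    q=d["mtx"]@(W[:3,:3]@p+W[:3,3]);print((q[:2]/q[2]).round(0))
E
```

```text
clock: 1.35
position: [0.6549, 0.3211, 0.198]
ee_rot: [0.0, -0.099, 0.995, -0.001]
contact_force: [0.1, 0.9, 0.7]
width: 0.0361
gripper_force: 0.0
t 1.35 pos [0.6549 0.3211 0.198 ] xdir -168.6 polar 10.5 0.1210 F [0.1 0.9 0.7] w 0.036 j6 -1.41 z [ 0.001 -0.002 -1.   ]
11.2 d [0.004 0.007 0.492] az 0.002
[[ 0.    -0.959 -0.282  0.071]
 [ 1.     0.001 -0.001 -0.   ]
 [ 0.001 -0.282  0.959 -0.143]
 [ 0.     0.     0.     1.   ]] [[295.3   0.  317.8]
 [  0.  295.3 207.4]
 [  0.    0.    1. ]]
[319. 260.]
[318. 208.]
```

View pics/w1.png

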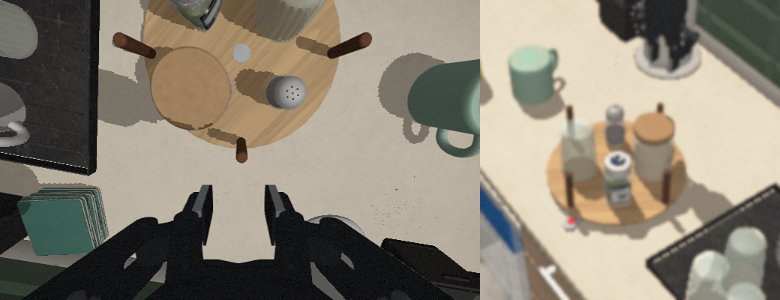

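The wrist view shows post 2's top at (241,157), which matches the tool-axis projection at (238,156). The cork lid is at (191,88), in the gap on the clockwise side. I'm descending to straddle the post.

```bash
python3 -m jog '[{"dx":0.004,"dy":0.009,"dz":0.06,"ax":0,"ay":0,"az":0,"grip":-0.15},{"dx":0.004,"dy":0.009,"dz":0.15,"ax":0,"ay":0,"az":0,"grip":-0.15},{"dx":0.004,"dy":0.009,"dz":0.27,"ax":0,"ay":0,"az":0,"grip":-0.15},{"dx":0.004,"dy":0.009,"dz":0.4,"ax":0,"ay":0,"az":0,"grip":-0.15},{"dx":0.004,"dy":0.009,"dz":0.49,"ax":0,"ay":0,"az":0,"grip":-0.15}]'
python3 - <<'E'
from h import *
from plan import show,C
d=np.load("pics/wrist1.npz")
# tool pose at picture
c,s=np.cos(np.radians(-168.6)),np.sin(np.radians(-168.6))
T=np.eye(4);T[:3,:3]=np.array([[c,s,0],[s,-c,0],[0,0,-1]]);T[:3,3]=[.6549,.3211,.198]
D=dict(mtx=d["mtx"],world_to_cam=np.linalg.inv(T@d["T_tool_cam"]))
im=d["img"];hsv=cv2.cvtColor(im,cv2.COLOR_RGB2HSV)
k=1/.75
P=[ray(D,241*k,157*k,.103),ray(D,119*k,39*k,.103),ray(D,366*k,40*k,.103)]
L=ray(D,190.5*k,88*k,.131);H=ray(D,241.5*k,52.5*k,.022)
print(np.round(P,3),L,H, "centre from posts",(P[1]+P[2])/2)
Cc=(P[1]+P[2])/2
print(np.linalg.norm(P-Cc,axis=1),[np.degrees(np.arctan2(*(p-Cc)[::-1])) for p in P+[L]],np.linalg.norm(L-Cc))
show([(11.2-a,.12,.075) for a in(0,5,10,15)])
E
```

```text
clock: 1.87
position: [0.6464, 0.3274, 0.076]
ee_rot: [-0.002, -0.098, 0.995, -0.0]
contact_force: [0.2, -0.1, -0.8]
width: 0.0361
gripper_force: 0.0
[[0.655 0.324]
 [0.561 0.183]
 [0.515 0.419]] [0.59166815 0.26344891] [0.53715519 0.3009159 ] centre from posts [0.5378095  0.30099903]
[0.11919375 0.11997264 0.11997264] [np.float64(10.90573773094425), np.float64(-78.80126301322322), np.float64(101.19873698677678), np.float64(-34.8841174433723)] 0.06565641793369577
t 1.87 pos [0.6464 0.3274 0.076 ] xdir -168.8 polar 14.4 0.1140 F [ 0.2 -0.1 -0.8] w 0.036 j6 -1.39 z [-0.003 -0.    -1.   ]
11.2 d [-0.025 -0.026  0.004] az 0.000
6.199999999999999 d [-0.023 -0.068  0.004] az 0.056
1.1999999999999993 d [-0.017 -0.109  0.004] az 0.111
-3.8000000000000007 d [-0.008 -0.15   0.004] az 0.167
```

```bash
sed -i 's/C=np.array.*/C=np.array([.537,.300])/' plan.py; python3 -m jog '[{"dx":0,"dy":0,"dz":0,"ax":0,"ay":0,"az":0,"grip":-0.15}]'
python3 - <<'E'
from h import *
from rig import manip
from plan import show
show([(11-a,.12,.075) for a in(0,5,10,15)])
d=manip.get_image("wrist");cv2.imwrite("pics/w2.png",d["img"][:,:,::-1])
E
```

```text
clock: 1.95
position: [0.6439, 0.3263, 0.0726]
ee_rot: [-0.006, -0.098, 0.995, -0.001]
contact_force: [-0.5, -0.3, -0.7]
width: 0.0362
gripper_force: 0.0
t 1.95 pos [0.6439 0.3263 0.0726] xdir -168.8 polar 13.8 0.1101 F [-0.5 -0.3 -0.7] w 0.036 j6 -1.39 z [-0.011 -0.004 -1.   ]
11 d [-0.04  -0.022 -0.01 ] az 0.003
6 d [-0.038 -0.064 -0.01 ] az 0.058
1 d [-0.032 -0.105 -0.01 ] az 0.114
-4 d [-0.023 -0.146 -0.01 ] az 0.169
```

View pics/w2.png

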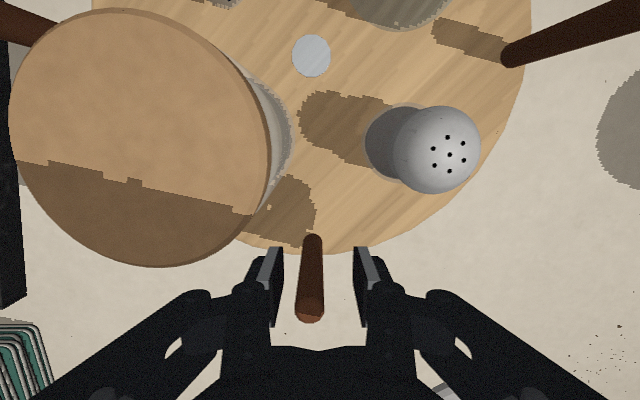

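```bash
python3 -m jog '[{"dx":0,"dy":0,"dz":0,"ax":0,"ay":0,"az":0,"grip":-0.15}]'
python3 - <<'E'
from rig import manip
from plan import show
show([(11,.12,.08)])
s=manip.get_state()
for k in("qpos","qd","effort","moment"):print(k,s[k].round(4))
E
```

```text
clock: 2.08
position: [0.649, 0.3278, 0.0794]
ee_rot: [0.0, -0.098, 0.995, 0.0]
contact_force: [-0.2, 0.8, 0.8]
width: 0.0366
gripper_force: 0.0
t 2.08 pos [0.649  0.3278 0.0794] xdir -168.7 polar 13.9 0.1154 F [-0.2  0.8  0.8] w 0.037 j6 -1.40 z [ 0.001  0.001 -1.   ]
11 d [-0.019 -0.024 -0.003] az 0.003
qpos [ 3.7190e-01  5.9910e-01  1.3535e+00  4.0000e-04  1.1878e+00 -1.3962e+00]
qd [-0.0051 -0.0217 -0.0394 -0.003  -0.0064 -0.0068]
effort [ 2.40000e-02 -5.57267e+01 -2.12832e+01  4.20000e-03  1.14600e-01
  1.24000e-02]
moment [ 0.0294 -0.0089  0.0759]
```

```bash
python3 -m jog '[{"dx":-0.01,"dy":-0.01,"dz":0,"ax":0,"ay":0,"az":0,"grip":-0.435},{"dx":-0.019,"dy":-0.024,"dz":0,"ax":0,"ay":0,"az":0,"grip":-0.435},{"dx":-0.019,"dy":-0.024,"dz":0,"ax":0,"ay":0,"az":0,"grip":-0.435},{"dx":-0.019,"dy":-0.024,"dz":0,"ax":0,"ay":0,"az":0,"grip":-0.435}]'
python3 plan.py 11 .12 .08
python3 -m jog '[{"dx":0.0005,"dy":-0.021,"dz":0,"ax":0,"ay":0,"az":0.028,"grip":-0.435},{"dx":0.002,"dy":-0.042,"dz":0,"ax":0,"ay":0,"az":0.056,"grip":-0.435},{"dx":0.004,"dy":-0.063,"dz":0,"ax":0,"ay":0,"az":0.083,"grip":-0.435},{"dx":0.007,"dy":-0.083,"dz":0,"ax":0,"ay":0,"az":0.111,"grip":-0.435},{"dx":0.0115,"dy":-0.104,"dz":0,"ax":0,"ay":0,"az":0.139,"grip":-0.435}]'
python3 plan.py -1.5 .12 .08 -14 .12 .08
```

```text
clock: 2.42
position: [0.6561, 0.3217, 0.0796]
ee_rot: [0.001, -0.098, 0.995, 0.0]
contact_force: [-0.1, -0.4, -1.0]
width: 0.0242
gripper_force: 0.0
t 2.42 pos [0.6561 0.3217 0.0796] xdir -168.7 polar 10.3 0.1210 F [-0.1 -0.4 -1. ] w 0.024 j6 -1.41 z [ 0.002  0.001 -1.   ]
11.0 d [ 0.004  0.006 -0.002] az 0.003
clock: 2.83
position: [0.6575, 0.2962, 0.0789]
ee_rot: [0.0, 0.012, 1.0, 0.001]
contact_force: [0.3, 1.5, 0.8]
width: 0.0239
gripper_force: 0.6
t 2.83 pos [0.6575 0.2962 0.0789] xdir 178.6 polar -1.8 0.1206 F [0.3 1.5 0.8] w 0.024 j6 -1.22 z [ 0.001  0.002 -1.   ]
-1.5 d [ 0.002  0.003 -0.004] az 0.002
-14.0 d [ 0.014 -0.101 -0.005] az 0.141
```

Contact force is about 1.5 N and tracking is good. I'll carry on with the same arc steps.

```bash
python3 -m jog '[{"dx":0.0005,"dy":-0.021,"dz":0,"ax":0,"ay":0,"az":0.028,"grip":-0.435},{"dx":0.002,"dy":-0.042,"dz":0,"ax":0,"ay":0,"az":0.056,"grip":-0.435},{"dx":0.004,"dy":-0.063,"dz":0,"ax":0,"ay":0,"az":0.083,"grip":-0.435},{"dx":0.007,"dy":-0.083,"dz":0,"ax":0,"ay":0,"az":0.111,"grip":-0.435},{"dx":0.0115,"dy":-0.104,"dz":0,"ax":0,"ay":0,"az":0.139,"grip":-0.435}]'
python3 -m jog '[{"dx":0.0005,"dy":-0.021,"dz":0,"ax":0,"ay":0,"az":0.028,"grip":-0.435},{"dx":0.002,"dy":-0.042,"dz":0,"ax":0,"ay":0,"az":0.056,"grip":-0.435},{"dx":0.004,"dy":-0.063,"dz":0,"ax":0,"ay":0,"az":0.083,"grip":-0.435},{"dx":0.007,"dy":-0.083,"dz":0,"ax":0,"ay":0,"az":0.111,"grip":-0.435},{"dx":0.0115,"dy":-0.104,"dz":0,"ax":0,"ay":0,"az":0.139,"grip":-0.435}]'
python3 - <<'E'
from h import *
from rig import manip
from plan import show
show([(-26.5,.12,.08),(-39,.12,.08)])
d=manip.get_image("wrist");cv2.imwrite("pics/w3.png",d["img"][:,:,::-1])
E
```

```text
clock: 3.25
position: [0.654, 0.2702, 0.0787]
ee_rot: [0.0, 0.121, 0.993, 0.001]
contact_force: [-0.4, 1.6, -0.7]
width: 0.024
gripper_force: 0.6
clock: 3.67
position: [0.6451, 0.2456, 0.0787]
ee_rot: [0.0, 0.228, 0.974, 0.001]
contact_force: [-0.4, 1.8, 0.7]
width: 0.0242
gripper_force: 0.6
t 3.67 pos [0.6451 0.2456 0.0787] xdir 153.6 polar -26.7 0.1210 F [-0.4  1.8  0.7] w 0.024 j6 -0.85 z [ 0.001  0.002 -1.   ]
-26.5 d [ 0.004  0.002 -0.005] az 0.001
-39 d [ 0.015 -0.102 -0.006] az 0.140
```

View pics/w3.png

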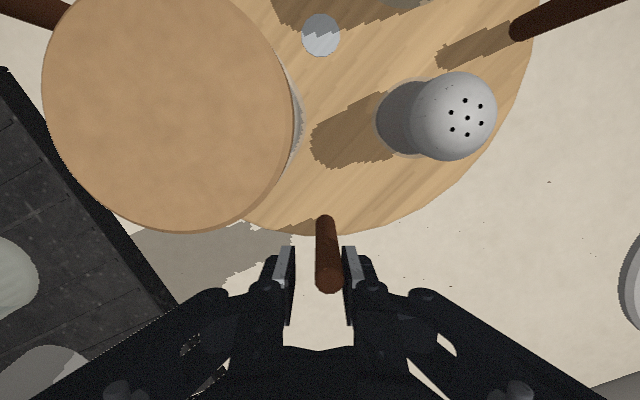

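The post sits between the pads, trailing against the right pad at (325,275), and the jars are undisturbed. Six more steps.

```bash
python3 -m jog '[{"dx":0.001,"dy":-0.021,"dz":0,"ax":0,"ay":0,"az":0.028,"grip":-0.435},{"dx":0.003,"dy":-0.042,"dz":0,"ax":0,"ay":0,"az":0.056,"grip":-0.435},{"dx":0.006,"dy":-0.063,"dz":0,"ax":0,"ay":0,"az":0.083,"grip":-0.435},{"dx":0.01,"dy":-0.083,"dz":0,"ax":0,"ay":0,"az":0.111,"grip":-0.435},{"dx":0.0145,"dy":-0.103,"dz":0,"ax":0,"ay":0,"az":0.139,"grip":-0.435}]'
python3 -m jog '[{"dx":0.0005,"dy":-0.021,"dz":0,"ax":0,"ay":0,"az":0.028,"grip":-0.435},{"dx":0.002,"dy":-0.042,"dz":0,"ax":0,"ay":0,"az":0.056,"grip":-0.435},{"dx":0.004,"dy":-0.063,"dz":0,"ax":0,"ay":0,"az":0.083,"grip":-0.435},{"dx":0.007,"dy":-0.083,"dz":0,"ax":0,"ay":0,"az":0.111,"grip":-0.435},{"dx":0.0115,"dy":-0.104,"dz":0,"ax":0,"ay":0,"az":0.139,"grip":-0.435}]'
python3 -m jog '[{"dx":0.0005,"dy":-0.021,"dz":0,"ax":0,"ay":0,"az":0.028,"grip":-0.435},{"dx":0.002,"dy":-0.042,"dz":0,"ax":0,"ay":0,"az":0.056,"grip":-0.435},{"dx":0.004,"dy":-0.063,"dz":0,"ax":0,"ay":0,"az":0.083,"grip":-0.435},{"dx":0.007,"dy":-0.083,"dz":0,"ax":0,"ay":0,"az":0.111,"grip":-0.435},{"dx":0.0115,"dy":-0.104,"dz":0,"ax":0,"ay":0,"az":0.139,"grip":-0.435}]'
python3 plan.py -64 .12 .08 -76.5 .12 .08
```

```text
clock: 4.13
position: [0.6311, 0.224, 0.0787]
ee_rot: [0.001, 0.332, 0.943, 0.001]
contact_force: [1.4, 1.7, -1.0]
width: 0.0241
gripper_force: 0.6
clock: 4.55
position: [0.6125, 0.2057, 0.0786]
ee_rot: [0.001, 0.433, 0.901, 0.001]
contact_force: [0.6, 1.1, -0.8]
width: 0.0241
gripper_force: 0.6
clock: 4.97
position: [0.5905, 0.1916, 0.0787]
ee_rot: [0.001, 0.529, 0.849, 0.001]
contact_force: [0.8, 2.0, -0.4]
width: 0.0239
gripper_force: 0.6
t 4.97 pos [0.5905 0.1916 0.0787] xdir 116.2 polar -63.7 0.1209 F [ 0.8  2.  -0.4] w 0.024 j6 -0.26 z [ 0.002  0.001 -1.   ]
-64.0 d [ 0.003 -0.002 -0.005] az 0.002
-76.5 d [ 0.015 -0.106 -0.006] az 0.141
```

```bash
python3 -m jog '[{"dx":0.001,"dy":-0.021,"dz":0,"ax":0,"ay":0,"az":0.028,"grip":-0.435},{"dx":0.003,"dy":-0.042,"dz":0,"ax":0,"ay":0,"az":0.056,"grip":-0.435},{"dx":0.006,"dy":-0.063,"dz":0,"ax":0,"ay":0,"az":0.083,"grip":-0.435},{"dx":0.01,"dy":-0.084,"dz":0,"ax":0,"ay":0,"az":0.111,"grip":-0.435},{"dx":0.0145,"dy":-0.105,"dz":0,"ax":0,"ay":0,"az":0.139,"grip":-0.435}]'
python3 -m jog '[{"dx":0.0005,"dy":-0.021,"dz":0,"ax":0,"ay":0,"az":0.028,"grip":-0.435},{"dx":0.002,"dy":-0.042,"dz":0,"ax":0,"ay":0,"az":0.056,"grip":-0.435},{"dx":0.004,"dy":-0.063,"dz":0,"ax":0,"ay":0,"az":0.083,"grip":-0.435},{"dx":0.007,"dy":-0.083,"dz":0,"ax":0,"ay":0,"az":0.111,"grip":-0.435},{"dx":0.0115,"dy":-0.104,"dz":0,"ax":0,"ay":0,"az":0.139,"grip":-0.435}]'
python3 -m jog '[{"dx":0.0005,"dy":-0.021,"dz":0,"ax":0,"ay":0,"az":0.028,"grip":-0.435},{"dx":0.002,"dy":-0.042,"dz":0,"ax":0,"ay":0,"az":0.056,"grip":-0.435},{"dx":0.004,"dy":-0.063,"dz":0,"ax":0,"ay":0,"az":0.083,"grip":-0.435},{"dx":0.007,"dy":-0.083,"dz":0,"ax":0,"ay":0,"az":0.111,"grip":-0.435},{"dx":0.0115,"dy":-0.104,"dz":0,"ax":0,"ay":0,"az":0.139,"grip":-0.435}]'
python3 plan.py -109 .12 .08
python3 - <<'E'
from h import *
from rig import manip
a=[]
for n in("scene","side"):
    d=manip.get_image(n);np.savez(f"pics/{n}2.npz",**d)
    x,y=(265,150) if n=="scene" else (275,150)
    a.append(cv2.resize(d["img"][y:y+110,x:x+110],(396,396),interpolation=cv2.INTER_CUBIC))
cv2.imwrite("pics/crop2.png",np.hstack(a)[:,:,::-1])
E
```

```text
clock: 5.38
position: [0.5657, 0.1827, 0.0787]
ee_rot: [0.001, 0.618, 0.786, 0.001]
contact_force: [1.3, -0.7, -1.5]
width: 0.0242
gripper_force: 0.7
clock: 5.8
position: [0.5397, 0.1794, 0.0787]
ee_rot: [0.001, 0.7, 0.714, 0.001]
contact_force: [1.4, 0.4, -1.7]
width: 0.0243
gripper_force: 0.6
clock: 6.22
position: [0.5136, 0.1818, 0.0787]
ee_rot: [0.001, 0.774, 0.634, 0.001]
contact_force: [1.7, -0.4, -1.1]
width: 0.0239
gripper_force: 0.6
t 6.22 pos [0.5136 0.1818 0.0787] xdir 78.6 polar -101.2 0.1205 F [ 1.7 -0.4 -1.1] w 0.024 j6 0.41 z [ 0.002  0.    -1.   ]
-109.0 d [ 0.006 -0.065 -0.005] az 0.085
```

View pics/crop2.png

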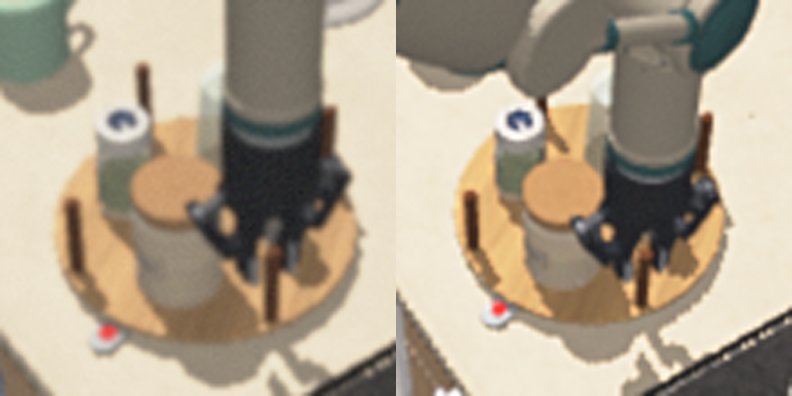

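```bash
python3 - <<'E'
from h import *
from plan import C
for n,o,pts in(("scene",(265,150),dict(lid=(177,186,.131),postL=(73,204,.103),postB=(143,68,.103),postR=(272,248,.103),dot=(108,331,.008))),("side",(275,150),dict(lid=(167,191,.131),postL=(76,196,.103),postR=(249,253,.103),dot=(103,310,.008)))):
    d=np.load(f"pics/{n}2.npz")
    for k,(u,v,z) in pts.items():
        p=ray(d,u/3.6+o[0]-.36,v/3.6+o[1]-.36,z)-C;print(n,k,p.round(4),"%.1f %.4f"%(np.degrees(np.arctan2(p[1],p[0])),np.hypot(*p)))
E
python3 plan.py -109 .12 .08 -117 .12 .08 -118 .12 .08
```

```text
scene lid [-0.0575 -0.0408] -144.6 0.0705
scene postL [-0.122   0.0137] 173.6 0.1228
scene postB [0.0141 0.115 ] 83.0 0.1159
scene postR [-0.0205 -0.1174] -99.9 0.1191
scene dot [-0.1323 -0.0455] -161.0 0.1399
side lid [-0.0566 -0.0373] -146.6 0.0678
side postL [-0.1178  0.0195] 170.6 0.1194
side postR [-0.0209 -0.1163] -100.2 0.1182
side dot [-0.1313 -0.0454] -160.9 0.1389
t 6.32 pos [0.5122 0.1819 0.0785] xdir 78.8 polar -101.9 0.1207 F [ 0.1  0.8 -0.2] w 0.024 j6 0.41 z [ 0.  0. -1.]
-109.0 d [ 0.007 -0.06  -0.006] az 0.086
-117.0 d [ 0.021 -0.125 -0.006] az 0.175
-118.0 d [ 0.023 -0.133 -0.006] az 0.186
```

```bash
python3 -m jog '[{"dx":0.001,"dy":-0.026,"dz":0,"ax":0,"ay":0,"az":0.035,"grip":-0.435},{"dx":0.004,"dy":-0.054,"dz":0,"ax":0,"ay":0,"az":0.073,"grip":-0.435},{"dx":0.01,"dy":-0.085,"dz":0,"ax":0,"ay":0,"az":0.116,"grip":-0.435},{"dx":0.016,"dy":-0.109,"dz":0,"ax":0,"ay":0,"az":0.15,"grip":-0.435},{"dx":0.021,"dy":-0.125,"dz":0,"ax":0,"ay":0,"az":0.175,"grip":-0.435}]'
python3 -m jog '[{"dx":0,"dy":0,"dz":0,"ax":0,"ay":0,"az":0,"grip":-0.435},{"dx":0,"dy":0,"dz":0,"ax":0,"ay":0,"az":0,"grip":-0.435}]'
python3 plan.py -117 .12 .08
python3 - <<'E'
from h import *
from rig import manip
from plan import C
a=[]
for n in("scene","side"):
    d=manip.get_image(n);np.savez(f"pics/{n}3.npz",**d)
    x,y=(265,150) if n=="scene" else (275,150)
    a.append(cv2.resize(d["img"][y:y+110,x:x+110],(396,396),interpolation=cv2.INTER_CUBIC))
cv2.imwrite("pics/crop3.png",np.hstack(a)[:,:,::-1])
E
```

```text
clock: 6.73
position: [0.4834, 0.1929, 0.0786]
ee_rot: [0.0, 0.853, 0.522, 0.0]
contact_force: [0.3, -2.3, 0.2]
width: 0.0241
gripper_force: 0.6
clock: 6.9
position: [0.4835, 0.1932, 0.0784]
ee_rot: [0.0, 0.852, 0.523, 0.0]
contact_force: [-0.1, 0.3, -0.6]
width: 0.024
gripper_force: 0.0
t 6.90 pos [0.4835 0.1932 0.0784] xdir 63.1 polar -116.6 0.1195 F [-0.1  0.3 -0.6] w 0.024 j6 0.72 z [ 0.001  0.    -1.   ]
-117.0 d [-0.002 -0.003 -0.006] az 0.001
```

View pics/crop3.png

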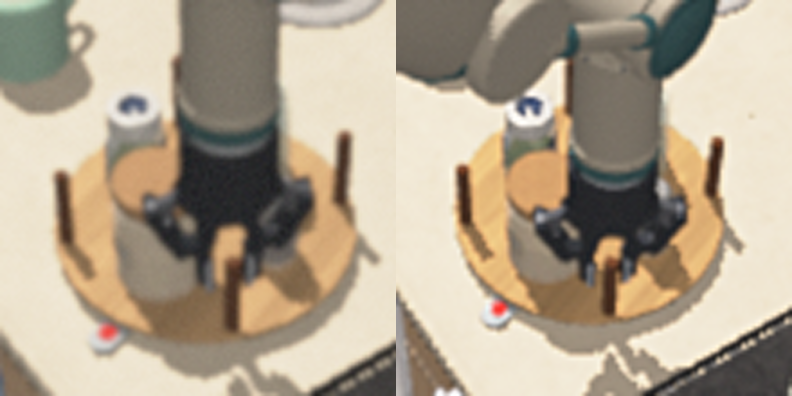

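The jar is near the front. I'll open slightly, lift clear and measure without the gripper in the way.

```bash
python3 -m jog '[{"dx":0,"dy":0,"dz":0,"ax":0,"ay":0,"az":0,"grip":-0.25},{"dx":0,"dy":0,"dz":0,"ax":0,"ay":0,"az":0,"grip":-0.25},{"dx":0,"dy":0,"dz":-0.04,"ax":0,"ay":0,"az":0,"grip":-0.25},{"dx":0,"dy":0,"dz":-0.12,"ax":0,"ay":0,"az":0,"grip":-0.25},{"dx":0,"dy":0,"dz":-0.22,"ax":0,"ay":0,"az":0,"grip":-0.25}]'
python3 -m jog '[{"dx":0,"dy":0,"dz":-0.1,"ax":0,"ay":0,"az":0,"grip":-0.25},{"dx":-0.05,"dy":0,"dz":-0.22,"ax":0,"ay":0,"az":0,"grip":-0.25},{"dx":-0.15,"dy":0,"dz":-0.34,"ax":0,"ay":0,"az":0,"grip":-0.25},{"dx":-0.25,"dy":0,"dz":-0.45,"ax":0,"ay":0,"az":0,"grip":-0.25},{"dx":-0.3,"dy":0,"dz":-0.5,"ax":0,"ay":0,"az":0,"grip":-0.25}]'
python3 -m jog '[{"dx":0,"dy":0,"dz":0,"ax":0,"ay":0,"az":0,"grip":-0.25},{"dx":0,"dy":0,"dz":0,"ax":0,"ay":0,"az":0,"grip":-0.25},{"dx":0,"dy":0,"dz":0,"ax":0,"ay":0,"az":0,"grip":-0.25}]'
python3 plan.py -114 .12 .08
python3 - <<'E'
from h import *
from rig import manip
a=[]
s=manip.get_state();d=manip.get_image("wrist");np.savez("pics/wrist4.npz",p=s["position"],q=s["ee_rot"],**d)
w=cv2.resize(d["img"],(0,0),fx=.5,fy=.5)
for n in("scene","side"):
    d=manip.get_image(n);np.savez(f"pics/{n}4.npz",**d)
    x,y=(265,150) if n=="scene" else (275,150)
    a.append(cv2.resize(d["img"][y:y+110,x:x+110],(396,396),interpolation=cv2.INTER_CUBIC))
a=np.hstack(a);w=cv2.copyMakeBorder(w,0,0,0,a.shape[1]-w.shape[1],cv2.BORDER_CONSTANT)
cv2.imwrite("pics/crop4.png",np.vstack([a,w])[:,:,::-1])
E
```

```text
clock: 7.42
position: [0.4819, 0.1926, 0.1328]
ee_rot: [-0.001, 0.853, 0.522, -0.002]
contact_force: [-1.1, 0.2, 0.1]
width: 0.0321
gripper_force: 0.0
clock: 7.83
position: [0.4491, 0.1247, 0.2625]
ee_rot: [0.002, 0.853, 0.522, 0.002]
contact_force: [0.1, -0.2, -0.6]
width: 0.0323
gripper_force: 0.0
clock: 8.08
position: [0.4488, 0.1266, 0.2575]
ee_rot: [-0.0, 0.853, 0.522, -0.0]
contact_force: [-0.1, 0.2, -0.6]
width: 0.0323
gripper_force: 0.0
t 8.08 pos [0.4488 0.1266 0.2575] xdir 63.0 polar -117.0 0.1946 F [-0.1  0.2 -0.6] w 0.032 j6 0.60 z [-0.001  0.001 -1.   ]
-114.0 d [0.299 0.025 0.71 ] az -0.034
```

View pics/crop4.png

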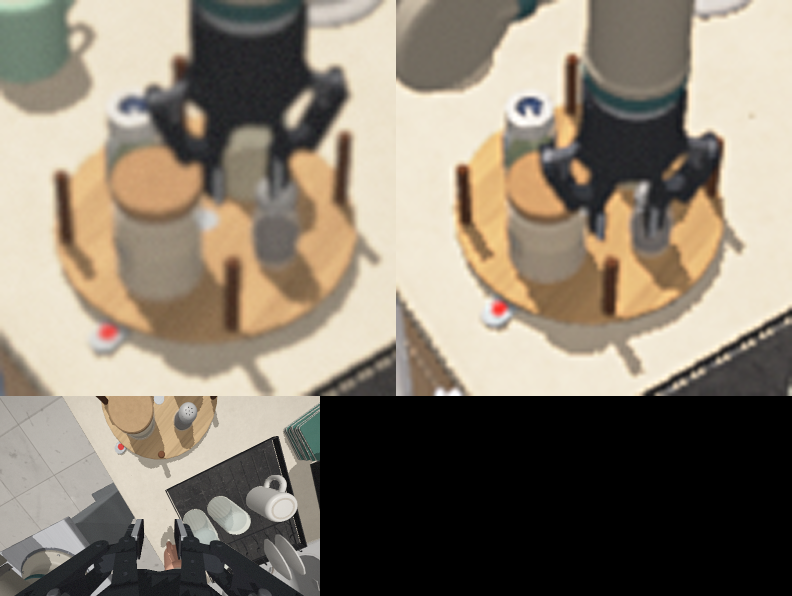

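The jar now faces the dot: lid at (156,179) and dot at (107,331) in the left crop. The posts are at (62,174), (344,135), (232,261) and (180,59).

Run:
```python
from h import *
A=lambda p:np.degrees(np.arctan2(p[1],p[0]))
for n,o,off,P,lid,dot in(("scene",(265,150),0,[(232,261),(344,136),(180,60),(62,175)],(156,179),(107,331)),("side",(275,150),396,[(611,261),(717,142),(572,58),(462,168)],(547,184),(498,310))):
    d=np.load(f"pics/{n}4.npz")
    f=lambda u,v,z:ray(d,(u-off)/3.6+o[0]-.36,v/3.6+o[1]-.36,z)
    Q=np.array([f(*p,.103) for p in P]);c=Q.mean(0);a=np.array([A(q-c) for q in Q])
    # lid centroid by colour mask over a box
    im=d["img"];x0=int((lid[0]-off)/3.6+o[0]);y0=int(lid[1]/3.6+o[1])
    h=cv2.cvtColor(im,cv2.COLOR_RGB2HSV).astype(int);m=(h[...,0]>5)&(h[...,0]<20)&(h[...,1]>95)&(h[...,2]>110);b=np.zeros_like(m);b[y0-11:y0+11,x0-14:x0+14]=1
    cn,_=cv2.findContours((m&b).astype(np.uint8),0,2);k=max(cn,key=cv2.contourArea);print("mask",cv2.boundingRect(k),cv2.contourArea(k),x0,y0)
    D=f(*dot,.008)
    print(n,"c",c.round(4),"r",np.linalg.norm(Q-c,axis=1).round(3),"post ang mod",((a-a[0]+45)%90-45+a[0]).round(1))
    for cc in(c,np.array([.537,.300])):
        L=f(*lid,.131)-cc;print(" lid %.1f r %.3f dot %.1f r %.3f"%(A(L),np.hypot(*L),A(D-cc),np.hypot(*(D-cc))))
# wrist
from scipy.spatial.transform import Rotation as R
d=np.load("pics/wrist4.npz");q=d["q"];T=np.eye(4);T[:3,:3]=R.from_quat([q[1],q[2],q[3],q[0]]).as_matrix();T[:3,3]=d["p"]
D=dict(mtx=d["mtx"],world_to_cam=np.linalg.inv(T@d["T_tool_cam"]))
im=d["img"];h=cv2.cvtColor(im,cv2.COLOR_RGB2HSV).astype(int)
m=((h[...,0]<6)|(h[...,0]>172))&(h[...,1]>130)&(h[...,2]>120);y,x=np.nonzero(m[60:130,200:280]);print("wrist dot",ray(D,x.mean()+200,y.mean()+60,.008))
print("post",ray(D,322,(454-396)*2,.103),"hub",ray(D,318,6,.022))
cv2.imwrite("pics/w4.png",cv2.resize(im[0:150,190:450],(780,450),interpolation=cv2.INTER_CUBIC)[:,:,::-1])
```

```text
mask (294, 191, 28, 19) 369.0 308 199
scene c [0.5329 0.2971] r [0.118 0.118 0.119 0.119] post ang mod [-114.9 -114.9 -115.  -114.6]
 lid -160.7 r 0.066 dot -161.9 r 0.136
 lid -159.6 r 0.071 dot -161.3 r 0.140
mask (302, 190, 21, 22) 249.0 316 201
side c [0.5361 0.3014] r [0.12  0.119 0.12  0.119] post ang mod [-114.8 -115.2 -114.8 -115. ]
 lid -158.8 r 0.068 dot -160.6 r 0.139
 lid -160.2 r 0.068 dot -161.2 r 0.139
wrist dot [0.40695081 0.25434125]
post [0.48736814 0.19197538] hub [0.53758985 0.29896436]
```

View pics/w4.png

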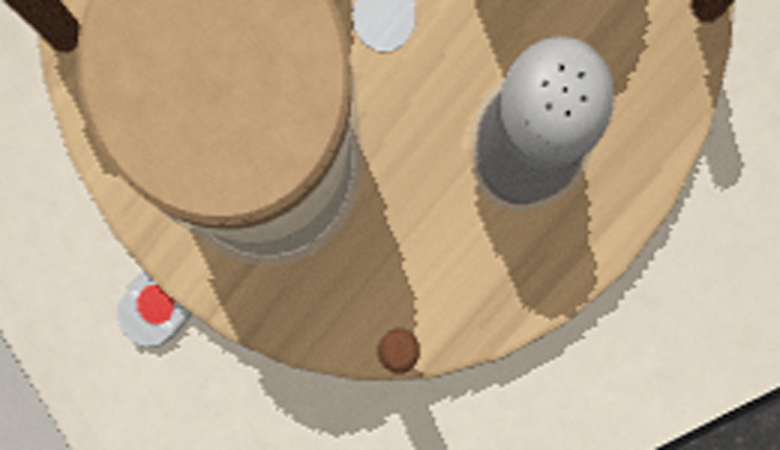

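Run:
```python
from h import *
from scipy.spatial.transform import Rotation as R
d=np.load("pics/wrist4.npz");q=d["q"];T=np.eye(4);T[:3,:3]=R.from_quat([q[1],q[2],q[3],q[0]]).as_matrix();T[:3,3]=d["p"]
D=dict(mtx=d["mtx"],world_to_cam=np.linalg.inv(T@d["T_tool_cam"]))
# lid rim points in the crop (top face edge) -> plane z=.131, fit circle
rim=np.array([(78,85),(88,125),(105,158),(135,190),(165,207),(205,216),(250,212),(290,195),(325,160),(343,125),(349,90),(348,50)])/3+[190,0]
P=np.array([ray(D,u-.33,v-.33,.131) for u,v in rim])
x=np.linalg.lstsq(np.c_[2*P,np.ones(len(P))],(P**2).sum(1),rcond=None)[0]
c=x[:2];r=np.sqrt(x[2]+c@c);H=np.array([.5373,.2995])
print(c,r,np.degrees(np.arctan2(*(c-H)[::-1])),np.linalg.norm(c-H))
```

```text
[0.47504435 0.27848227] 0.03701472255461175 -161.34513620873363 0.06570776641000745
```

The jar-axis line is within about 1° of the dot and the arm is clear, so I'm handing in.

```bash
python3 -c "
from rig import manip
print(manip.sign_off())"
```

```text
the job is handed in; nothing more can be done
None
```

The cork jar now stands at the front, within about 1° of the red dot by my camera measurements; I turned the deck by one post, then let go and lifted the arm clear before handing in at about 8 s.

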